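# Fit a crank arm to its splined spindle in the vise

## Robot

A 6-joint arm with a two-finger parallel gripper is mounted at the origin on the work surface. World frame = base frame: x ahead of the robot, y to its left, z up, the work surface at z = 0. Lengths are in m, angles in rad, forces in N, time in s.
With the tool pointing down it reaches from about 0.25 to 0.775 m from the base axis. Payload 4 kg.
Tool frame: the origin (TCP) lies on the centre line of the jaws, within the pads' length; the fingertips stand 19 mm ahead of it and the grasp point (between the pads) is the TCP; x points along the fingers, z is the direction in which the jaws open and shut, and the axes are right-handed (so a half turn about x gives the same grasp; the last joint's range is limited). The gripper opens to 94 mm and grips with 3 to 60 N. Pads are 16 mm wide; open, the fingers measure 119 mm over their backs; the gripper's body (75 mm by 177 mm) begins 78 mm behind the grasp point.
Start: joints at [1.167, 0.087, 1.371, -0, 1.684, -0.103], TCP at [0.163, 0.525, 0.225] pointing down, gripper open.
Joint ranges: [-3.1, 3.1], [-0.76, 2.03], [0.27, 2.55], [-1.08, 4.22], [0.17, 2.65], [-2.57, 2.57]. Speed limits (rad/s): [2.79, 2.79, 3.14, 3.14, 3.14, 3.14].

## Interface

Orientations are given as [roll, pitch, yaw] about the fixed x, y, z axes, in that order (R = Rz(yaw) Ry(pitch) Rx(roll)).
In Python, from bench import robot, snapshot, camera_params gives the robot as it stands.
- The arm moves only by the tool step_arm, never from a script. Its argument "motion" is text: rows parted by semicolons, each of 7 numbers parted by spaces: the opening in per cent of the stroke, from 0 (shut) to 100 (fully open), then the shift along the tool's x, y, z in cm, then the turn, a rotation vector about the tool's x, y, z in rad. A call has 1 to 20 rows; each row shifts and turns the commanded pose from where the row before left it, along the tool's axes as they then stand; what a row does not reach is not made up. A row lasts 1/12 s, in which the tool goes at most 41.7 mm and 7.16 degrees, less where a joint would pass 70% of its speed; a pose out of reach is approached as far as the arm can. A call with a gripper value outside its range is refused whole. The fingers move at their own pace and stop on an object; the grip force is fixed at half the most. Time passes only in rows, so rows that do not move let the fingers close. It gives the time, the measured TCP pose, the force and the opening at its end, in the units of the state.
- robot.get_obs(): the state, without advancing time (a new reading comes with each control period).
- snapshot(name): name is "scene" or "top" or "wrist"; returns the picture (400x640x3 uint8, red, green, blue); there is no depth.
- camera_params(name): a dict with "fx", "fy", "cx", "cy" (pixels), "R" (3x3) and "t" (3): a world point X has camera coordinates R X + t. Camera axes: x right, y down, z forward; pixel columns grow to the right and rows downward; lengths in m; the calibration is good to about 2 mm. A picture is of the moment at which its call begins: read the wrist's pose just before it. camera_params takes no time and is no camera call; for the wrist camera it gives the pose at the moment of the call.
- robot.close_job(): hands the job in, once; it reports no verdict.
The state is a dict: "time": time; "joint_positions": joint angles; "qvel": joint speeds; "joint_torque": joint torques, N m; "tool_pos": TCP position; "ee_rot": TCP orientation; "wrist_force": force on the tool from outside, world axes, zero at the start; "wrist_torque": the same for the moment, N m; "width": finger opening in m.
Only numpy, scipy, OpenCV 4.12 (cv2) and the standard library are available. Lean on these libraries where they do the work, as an engineer would, in place of code of your own. Each camera call takes 0.05 s, during which the arm holds its last target.

## Task

The crank arm is only hanging loose on the threaded end of the spindle held in the vise. Swing it round until it points along the white paint line so that its splines match, press it down fully home, flat on the orange sprocket, and slip the black retaining collar over the threaded end so that it sits flat on the crank. Leave the other things on the bench where they are.

Things in the scene. Friction and masses are not known exactly. Their poses are not given: they have to be found in the camera images.
- spindle: Steel spindle held upright, immovable, in the aluminium block of the black vise. Origin on its axis at the block's top, 152 mm above the bench; z up. Its x axis points along the white paint line: the crank must end up pointing this way. Above the origin: orange sprocket (117 mm across) fixed on it 27-32 mm, splines 32-46 mm, threaded end (24 mm across) 46-76 mm.
- paint_line (a point): Middle of the white paint line (27 x 7 mm) on the sprocket's upper face, 38 mm from the axis along the spindle's x and 32 mm above its origin. A short white line on the spindle's end face points the same way.
- sprocket_face (a point): Centre of the sprocket's upper face, 32 mm above the spindle's origin: the crank's stop. Above it stand six splines, 14 mm high, 32 mm across, 60 degrees apart, 6 mm wide but for the one on the spindle's +x, which is 12 mm wide: the crank goes down at one angle only. Tops chamfered 1 mm.
- spindle_end (a point): Centre of the spindle's upper end face, 76 mm above the spindle's origin; the rim has a 2 mm chamfer.
- crank: Loose aluminium crank arm, 188 mm long, 0.3 kg. Origin: centre of its boss's underside; z up, x along the arm to the eye. Starts with the boss round the threaded end, resting on the spline tops (origin 46 mm above the spindle's), drooping 2 to 6 degrees, 34 to 180 degrees off the line. A light sideways push on the arm turns it; it stays where left. Home: origin 32 mm above the spindle's.
- crank_boss (a point): Centre of the crank's boss: 48 mm across, 25 mm high, this point half-way up. Splined through-bore, 25 mm between grooves, wide groove on the crank's +x, 0.7 mm play a side, 1 mm chamfer. Within 5 degrees of the right angle, 5 to 20 N down on the boss's top face on both sides of the threaded end sends it 14 mm down to the sprocket; the threaded end then stands 19 mm above the boss.
- crank_eye (a point): Centre of the drilled pedal eye (28 mm across, 16 mm thick, 15 mm hole) at the crank's free end, 150 mm along its x and 8 mm above its origin. The arm between boss and eye is 27 mm wide at the boss narrowing to 19 mm, and lies 0 to 14 mm above the origin, flush with the underside.
- collar_mid (a point): Centre, half-way up, of the black retaining collar: a loose ring lying flat on the bench, 50 mm outside, 27 mm bore, 18 mm high, 0.1 kg, in one of three places (the others hold the grease jar and the bearing ring). z is its axis. Seated on the crank, its centre is 66 mm above the spindle's origin.
- grease: White grease jar with red lid, 72 mm across, 62 mm high; leave alone. Origin under its centre.
- bearing: Steel bearing ring with blue seal, 66 mm outside, 24 mm high; leave alone. Origin under its centre.
- pedal: Black platform pedal, about 100 x 96 x 20 mm; leave alone.
- spanner: Steel spanner, 190 mm; leave alone.
- mallet: Mallet with wooden handle, 270 mm; leave alone.
- hub: Orange wheel hub standing on end, 60 mm across, 110 mm high; leave alone.
- cleaner: White cleaner bottle, 64 mm across, 190 mm high; leave alone.
Things that resemble listed ones, but are neither listed nor needed, are in the scene too. Several things look just like the part that bears collar_mid: the one meant starts farthest from the robot's base.

How it is judged:
By the outcome, as a careful person would: the job done as asked, in the order asked, and still so for the second after the job is handed in, with the robot touching nothing.
It also fails if it takes over 58 s, if anything falls off the work surface, if the arm or the gripper's body presses on something with over 40 N, if the wrist force passes 120 N, or if a joint passes its speed limit or range.

## Working session

There is one attempt and no reset: what is moved stays moved. The work goes in short steps, Python scripts to look and compute and a tool call to move; the robot and the scene stay as the last step left them, time stands still between calls to the robot, and variables do not carry over. Pictures are saved under pics/ and viewed, and the job is handed in when it is done.

Besides the shell and the picture viewer there is one more tool, called after "Call:" as name(argument=value, ...), one argument or row to a line, values as JSON. step_arm: Moves the arm, as the interface text tells. Its arguments: {"type":"object","properties":{"motion":{"type":"string"}},"required":["motion"]}

```bash
mkdir -p pics; ls; python3 - <<'E'
from bench import robot, snapshot, camera_params
import cv2
o=robot.get_obs(); print(o)
for n in ["scene","top"]:
    im=snapshot(n); cv2.imwrite(f"pics/{n}0.png",im[:,:,::-1]); p=camera_params(n); print(n,{k:(v if not hasattr(v,'tolist') else v.tolist()) for k,v in p.items()})
E
```

```text
pics
{'time': 0.0, 'joint_positions': array([ 1.16686108e+00,  8.79612722e-02,  1.37225745e+00, -3.58075904e-05,
        1.68361307e+00, -1.03098195e-01]), 'qvel': array([ 0.0002162 , -0.00019836, -0.00056007,  0.00059053, -0.00070985,
       -0.00149416]), 'joint_torque': array([-5.80701908e-04, -3.40179527e+01, -3.02430689e+01,  7.18572945e-02,
        3.28462792e-02, -1.36943545e-04]), 'tool_pos': array([0.16278627, 0.52481605, 0.2232991 ]), 'ee_rot': array([ 3.05438713,  1.5685569 , -1.9588429 ]), 'wrist_force': array([ 0.11739191,  0.12315464, -0.40352075]), 'wrist_torque': array([ 0.03040278, -0.0058181 , -0.00071724]), 'width': 0.09384553473909392}
scene {'fx': 512.7437298539699, 'fy': 512.7437298539699, 'cx': 330.09644490509305, 'cy': 204.9500767684196, 'R': [[0.43199799699696306, 0.9015807259290702, -0.023020104774363934], [0.5078656421637958, -0.26428139206042095, -0.8198950148160198], [-0.7452853279785987, 0.3425018838544057, -0.5720509063501392]], 't': [-0.26061693147410364, -0.1404596750461639, 1.9420951370555954]}
top {'fx': 431.362067797915, 'fy': 431.362067797915, 'cx': 320.46930389410676, 'cy': 199.2841463910258, 'R': [[0.0005744107555700245, -0.9998975544883372, -0.014302118043383008], [-0.9877649657618335, 0.0016630746537438915, -0.1559410356391808], [0.15594884567000833, 0.0142167053475498, -0.9876628183865447]], 't': [0.0242886870217408, 0.578254916531298, 1.3784148759811916]}
```

View pics/scene0.png

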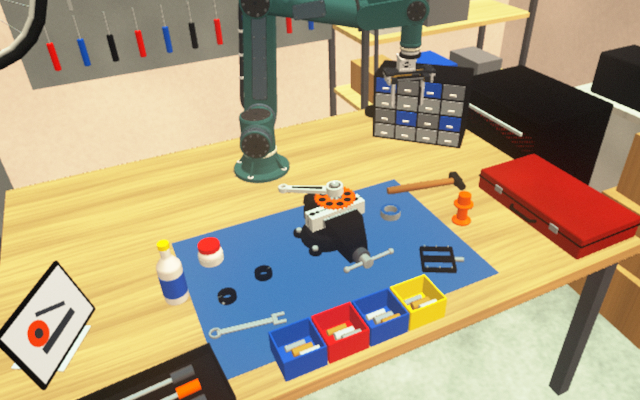

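View pics/top0.png

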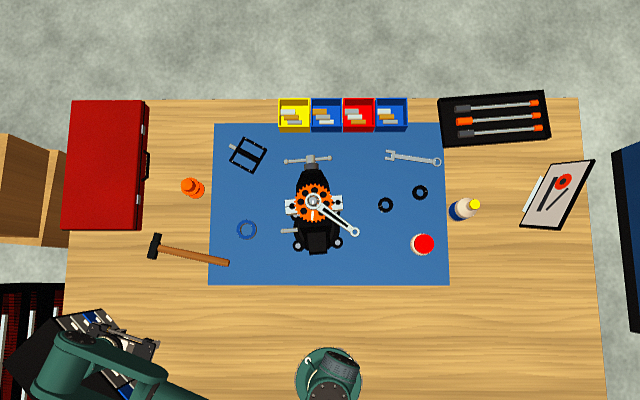

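The top view shows two black rings, at (386,205) and (420,192), plus the blue bearing ring at (247,230). The vise and crank are near (313,202). I'll enlarge these.

```bash
cat > h.py <<'E'
import numpy as np, cv2
from bench import robot, snapshot, camera_params
def px2w(p,u,v,z):
    d=np.array([(u-p['cx'])/p['fx'],(v-p['cy'])/p['fy'],1]); R=np.array(p['R']);t=np.array(p['t'])
    c=-R.T@t; r=R.T@d; return c+r*(z-c[2])/r[2]
def w2px(p,X):
    q=np.array(p['R'])@np.array(X)+np.array(p['t']); return np.array([p['fx']*q[0]/q[2]+p['cx'],p['fy']*q[1]/q[2]+p['cy']])
def crop(im,x0,y0,x1,y1,s,name):
    cv2.imwrite(name,cv2.resize(im[y0:y1,x0:x1],None,fx=s,fy=s,interpolation=cv2.INTER_CUBIC))
def save(n,name):
    p=camera_params(n); im=snapshot(n)[:,:,::-1].copy(); cv2.imwrite(f'pics/{name}.png',im); return p,im
E
python3 - <<'E'
from h import *
t=cv2.imread('pics/top0.png'); s=cv2.imread('pics/scene0.png')
a=cv2.resize(t[165:255,265:365],None,fx=6,fy=6,interpolation=cv2.INTER_CUBIC);cv2.imwrite('pics/c1.png',a)
crop(t,365,170,445,260,6,'pics/c2.png')
crop(s,265,165,405,275,5,'pics/c3.png')
crop(s,180,220,300,320,5,'pics/c4.png')
pt=camera_params('top')
for u,v,z in [(386,205,.009),(420,192,.009),(247,230,.012),(313,201,.228)]: print(px2w(pt,u,v,z), np.hypot(*px2w(pt,u,v,z)[:2]))
E
```

```text
[ 0.56415106 -0.19652958  0.009     ] 0.5974029606603771
[ 0.60842967 -0.31238967  0.009     ] 0.6839400336226956
[0.47979369 0.27057148 0.012     ] 0.5508274798015211
[0.54450613 0.04279471 0.228     ] 0.5461852373067838
```

View pics/c1.png

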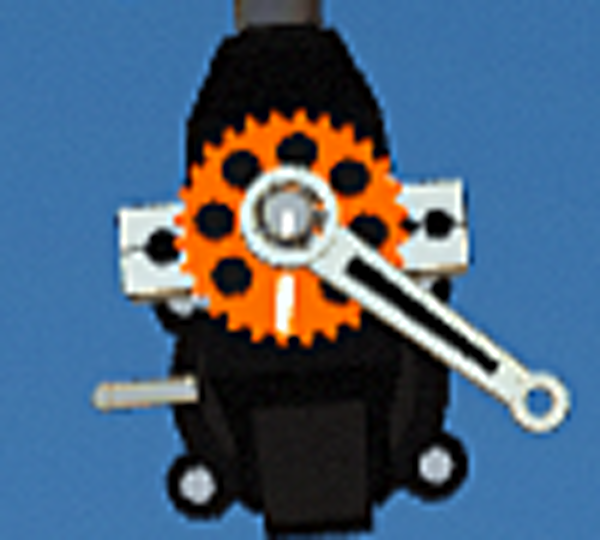

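View pics/c2.png

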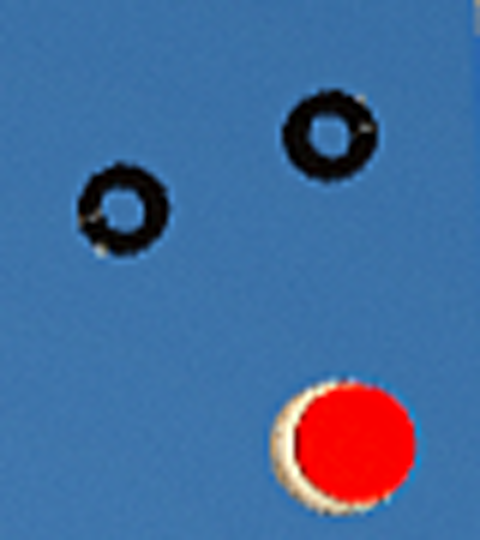

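View pics/c3.png

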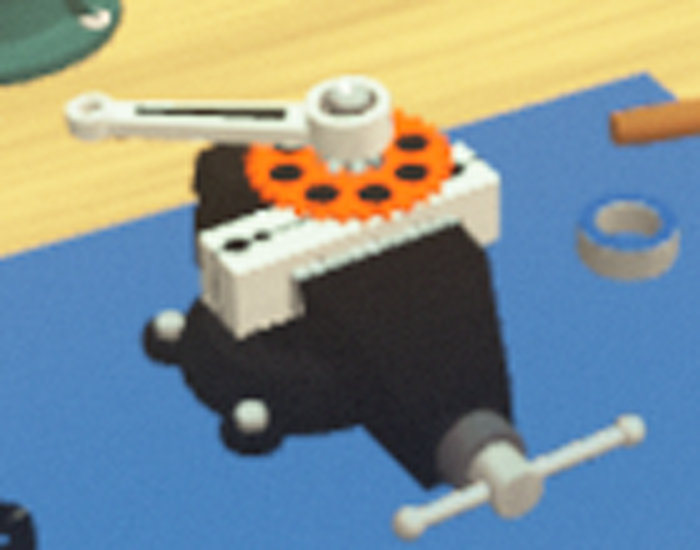

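View pics/c4.png

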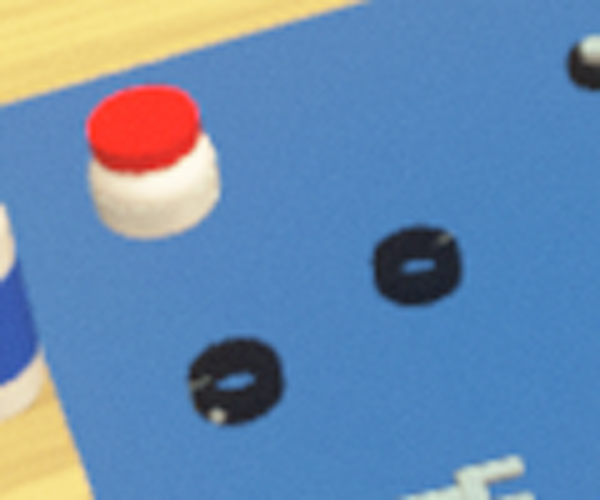

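Collar candidates are the near ring at (386,205), r≈0.597 m, and the far ring at (420,192), r≈0.684 m. In the scene view they are at (263,272) and (227,296). The description says the farthest from the base, so I want (420,192). The bearing (blue seal) and the jar are clearly neither.
The paint line points down in the top image (c1 centre about (286,303)), and the crank eye is at c1 (540,400).

```bash
python3 - <<'E'
from h import *
from scipy.optimize import least_squares
pt=camera_params('top'); ps=camera_params('scene')
f=lambda u,v,z: px2w(pt,264.6+u/6,164.6+v/6,z)
S=f(288,214,.228); print('S end',S)
a=f(289,278,.184);b=f(283,331,.184);print('line',a,b,np.degrees(np.arctan2(*(b-a)[1::-1])), 'from S',np.degrees(np.arctan2(*((a+b)/2-S)[1::-1])), np.hypot(*((a+b)/2-S)[:2]))
e=f(540,401,.205);print('eye',e,np.degrees(np.arctan2(*(e-S)[1::-1])),np.hypot(*(e-S)[:2]))
# scene checks
print('scene S', w2px(ps,S), 'eye', w2px(ps,e))
for c in [(330,135),(124,210)]:
  print('collar',px2w(pt,364.6+c[0]/6,169.6+c[1]/6,.014), w2px(ps,px2w(pt,364.6+c[0]/6,169.6+c[1]/6,.009)))
o=robot.get_obs()
from scipy.spatial.transform import Rotation as Rn
print(Rn.from_euler('xyz',o['ee_rot']).as_matrix().round(3),o['tool_pos'])
pw=camera_params('wrist'); print(pw['R']@Rn.from_euler('xyz',o['ee_rot']).as_matrix(), pw['R']@o['tool_pos']+pw['t'],pw['fx'])
E
```

```text
S end [0.54663929 0.04395111 0.228     ]
line [0.52148605 0.04479345 0.184     ] [0.49517797 0.04766089 0.184     ] 173.77961730795656 from S 176.59971734087318 0.03837483270283239
eye [ 0.45887899 -0.07700742  0.205     ] -125.96239936639853 0.14944174506241442
scene S [333.6754656  182.77161407] eye [282.03125662 185.53889739]
collar [ 0.60721592 -0.30993745  0.014     ] [226.39203418 295.48969758]
collar [ 0.56479242 -0.19340721  0.014     ] [262.32787754 272.41841547]
[[-0.001 -0.955  0.296]
 [-0.002  0.296  0.955]
 [-1.     0.    -0.002]] [0.16278204 0.52487961 0.22343864]
[[ 6.34692172e-04 -9.32575473e-04  9.99999364e-01]
 [-2.66301679e-01 -9.63889456e-01 -7.29880539e-04]
 [ 9.63889523e-01 -2.66301047e-01 -8.60119506e-04]] [0.00029456 0.03260118 0.17493352] 353.5181282797506
```

Call:
step_arm(
  motion="45 -0.6 0 0 0.1 0 0;45 -0.6 0 0 0.1 0 0;45 -0.6 0 0 0.1 0 0;45 -0.6 0 0 0.1 0 0;45 -0.6 0 0 0.1 0 0;45 -0.6 0 0 0.1 0 0;45 -0.6 0 0 0.1 0 0;45 -0.6 0 0 0.1 0 0;45 -0.6 0 0 0.1 0 0;45 -0.6 0 0 0.1 0 0;45 -0.6 0 0 0.1 0 0;45 -0.6 0 0 0.1 0 0;45 -0.6 0 0 0.1 0 0;45 -0.6 0 0 0.1 0 0;45 -0.6 0 0 0.1 0 0;45 -0.6 0 0 0.1 0 0;45 -0.6 0 0 0.1 0 0;45 -0.6 0 0 0.1 0 0;45 -0.6 0 0 0.1 0 0",
)

```text
time: 1.68
tool_pos: [0.1629, 0.5252, 0.3381]
ee_rot: [-1.353, 1.57, -1.988]
wrist_force: [0.4, -0.1, 0.2]
width: 0.0423
```

```bash
cat >> h.py <<'E'
from scipy.spatial.transform import Rotation as Rn
def pose():
    o=robot.get_obs(); R=Rn.from_euler('xyz',o['ee_rot']).as_matrix(); return o,R,np.array(o['tool_pos'])
def plan(X,yaw=None):
    """shift in tool axes (cm) to X and turn about tool x to jaw yaw (deg)"""
    o,R,p=pose(); d=R.T@(np.array(X)-p)*100; cy=np.degrees(np.arctan2(R[1,2],R[0,2]))
    print('t',round(o['time'],2),'tcp',p.round(4),'yaw',cy.round(2),'tilt',np.degrees(np.arccos(-R[2,0])).round(2),'shift cm',d.round(2),'turn', None if yaw is None else np.radians(-((yaw-cy+180)%360-180)).round(3),'F',o['wrist_force'].round(1),'w',round(o['width'],4))
E
python3 -c "
from h import *
print(robot.get_obs()['joint_positions'])
plan([.479,-.049,.34],-36)"
```

```text
[1.16691621e+00 9.44631244e-02 1.13952182e+00 1.77985762e-05
 1.90889547e+00 1.80184417e+00]
t 1.68 tcp [0.1629 0.5252 0.3381] yaw -36.38 tilt 0.07 shift cm [ -0.14 -27.48  59.51] turn -0.007 F [ 0.4 -0.1  0.2] w 0.0423
```

Call:
step_arm(
  motion="45 0 -1.5 3.3 0 0 0;45 0 -1.5 3.3 0 0 0;45 0 -1.5 3.3 0 0 0;45 0 -1.5 3.3 0 0 0;45 0 -1.5 3.3 0 0 0;45 0 -1.5 3.3 0 0 0;45 0 -1.5 3.3 0 0 0;45 0 -1.5 3.3 0 0 0;45 0 -1.5 3.3 0 0 0;45 0 -1.5 3.3 0 0 0;45 0 -1.5 3.3 0 0 0;45 0 -1.5 3.3 0 0 0;45 0 -1.5 3.3 0 0 0;45 0 -1.5 3.3 0 0 0;45 0 -1.5 3.3 0 0 0;45 0 -1.5 3.3 0 0 0;45 0 -1.5 3.3 0 0 0;45 0 -1.9 3.3 0 0 0;45 0 0 0 0 0 0;45 0 0 0 0 0 0",
)

```text
time: 3.35
tool_pos: [0.4816, -0.0475, 0.337]
ee_rot: [-2.831, 1.567, 2.818]
wrist_force: [0.3, -0.4, 0.4]
width: 0.0422
```

```bash
python3 -c "
from h import *
plan([.479,-.049,.34],-36)
p,im=save('wrist','w1')
for X in [(.5466,.044,.228),(.508,.0462,.184),(.459,-.077,.205)]: print(w2px(p,X))
"
```

```text
t 3.35 tcp [ 0.4816 -0.0475  0.337 ] yaw -36.3 tilt 0.19 shift cm [-0.3  -0.27 -0.12] turn -0.005 F [ 0.3 -0.4  0.4] w 0.0422
[322.7893756   40.67286437]
[284.74114641  74.96321099]
[324.50227296 226.63774778]
```

View pics/w1.png

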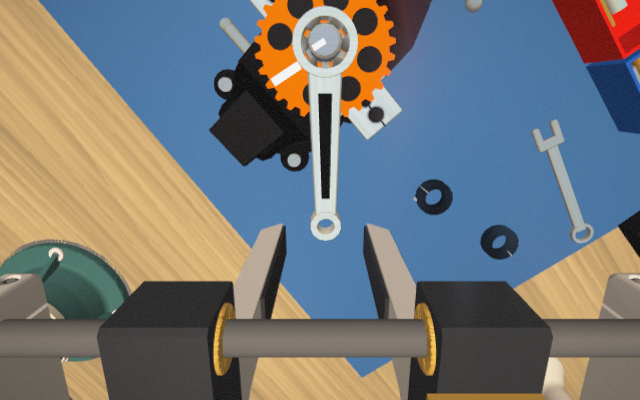

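The wrist view agrees with the top-view prediction: spindle end at (323,41), eye at (325,226), paint line near (286,74). I'll refine from an enlarged crop.

```bash
python3 -c "
from h import *
im=cv2.imread('pics/w1.png'); crop(im,250,0,400,110,5,'pics/w1c.png'); crop(im,400,160,550,270,5,'pics/w1d.png')"
```

```text
(no output)
```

View pics/w1c.png

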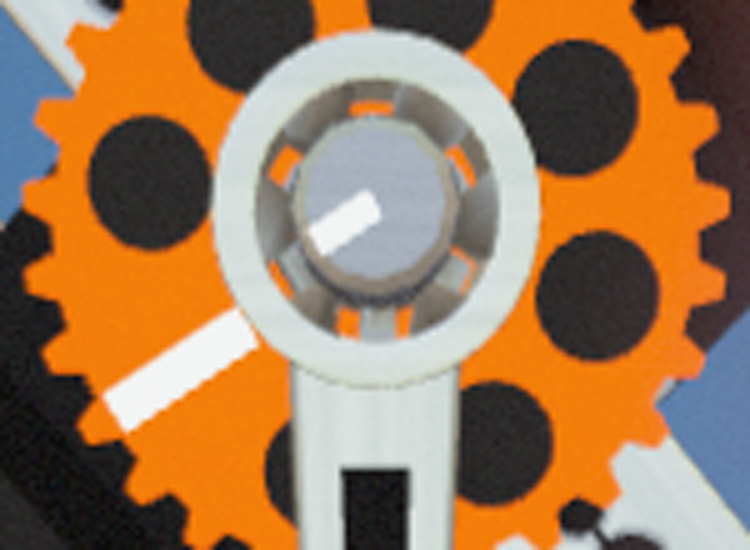

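View pics/w1d.png

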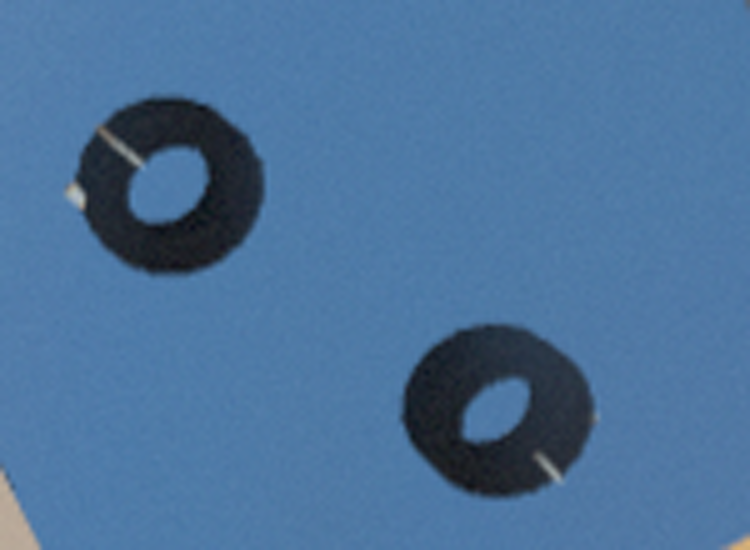

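```bash
python3 -c "
from h import *
p=camera_params('wrist')
f=lambda u,v,z: px2w(p,249.6+u/5,v/5-.4,z)
S=f(379,197,.228);a=f(253.5,326.5,.184);b=f(115,415.5,.184);e=px2w(p,325.5,226,.205)
ang=lambda d:np.degrees(np.arctan2(d[1],d[0]))%360
print(S,a,b,ang(b-a),ang((a+b)/2-S),np.linalg.norm(((a+b)/2-S)[:2]),np.linalg.norm((b-a)))
s1=f(372,198,.228);s2=f(318,243,.228);print('endline',ang(s2-s1))
print('eye',e,ang(e-S),np.linalg.norm((e-S)[:2]))
g=lambda u,v,z: px2w(p,399.6+u/5,159.6+v/5,z)
print('bore top near/far',g(170,185,.014),g(498,411,.012))
for q in [(596,418),(548,468)]: print(ang(g(*q,.014)-g(498,411,.012)))
"
```

```text
[0.54841148 0.04525357 0.228     ] [0.52308207 0.0461909  0.184     ] [0.49545691 0.04872913 0.184     ] 174.7503436464322 176.77363747532695 0.039204123731241144 0.027741525354046982
endline 181.4689631036722
eye [ 0.45982776 -0.0760461   0.205     ] 233.85978579601164 0.15020214478792093
bore top near/far [ 0.56693559 -0.1910802   0.014     ] [ 0.60892474 -0.30922224  0.012     ]
321.0631232204822
276.6829412537448
```

Call:
step_arm(
  motion="45 2.5 -0.2 -0.1 0 0 0;45 2.5 0 0 0 0 0;45 2.5 0 0 0 0 0;45 2.5 0 0 0 0 0;45 2 0 0 0 0 0;45 1.3 0 0 0 0 0;45 0 0 0 0 0 0;45 0 0 0 0 0 0",
)

```text
time: 4.07
tool_pos: [0.4788, -0.0456, 0.2054]
ee_rot: [-3.118, 1.57, 2.537]
wrist_force: [0.4, 0.9, 0.4]
width: 0.042
```

```bash
python3 -c "
from h import *
plan([.4797,-.0482,.205],-36)
p,im=save('wrist','w2')
S=np.array([.5475,.0447])
o,R,P=pose(); d=P[:2]-S; print(np.degrees(np.arctan2(d[1],d[0])),np.hypot(*d))
"
```

```text
t 4.07 tcp [ 0.4788 -0.0456  0.2054] yaw -35.97 tilt 0.06 shift cm [ 0.04 -0.16  0.22] turn 0.001 F [0.4 0.9 0.4] w 0.042
-126.82830325878477 0.11330327542390678
```

View pics/w2.png

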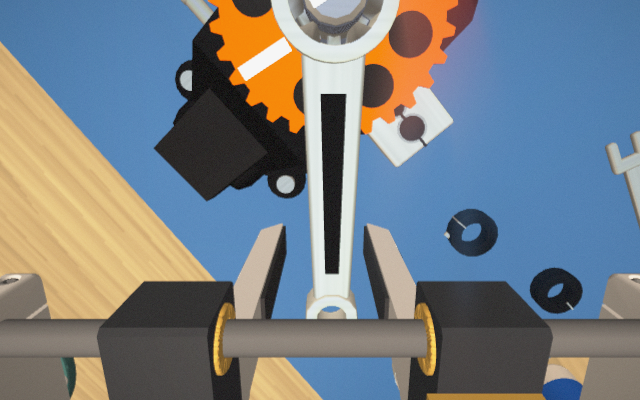

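Call:
step_arm(
  motion="30 0 0 0 0 0 0;30 0 0 0 0 0 0;30 0 0.01 -0.57 0.05 0 0;30 0 0.01 -0.57 0.05 0 0;30 0 0.02 -0.57 0.05 0 0;30 0 0.01 -0.57 0.05 0 0;30 0 0.01 -0.57 0.05 0 0;30 0 0.02 -0.57 0.05 0 0;30 0 0.01 -0.57 0.05 0 0;30 0 0.02 -0.57 0.05 0 0;30 0 0.01 -0.57 0.05 0 0;30 0 0.01 -0.57 0.05 0 0;30 0 0 0 0 0 0",
)

```text
time: 5.2
tool_pos: [0.4438, -0.0032, 0.2068]
ee_rot: [1.139, 1.568, 0.009]
wrist_force: [0.5, 0.0, 0.9]
width: 0.0281
```

```bash
cat >>h.py <<'E'
S=np.array([.5475,.0447])
def ang():
    o,R,P=pose(); d=P[:2]-S; print('tcp ang',np.degrees(np.arctan2(d[1],d[0]))%360,'r',np.hypot(*d))
E
python3 -c "
from h import *
plan([.4797,-.0482,.205],176-270);ang()
p,im=save('wrist','w3')
"
```

```text
t 5.2 tcp [ 0.4438 -0.0032  0.2068] yaw -64.75 tilt 0.15 shift cm [0.19 1.32 5.6 ] turn 0.511 F [0.5 0.  0.9] w 0.0281
tcp ang 204.77722403379008 r 0.11420117462808976
```

View pics/w3.png

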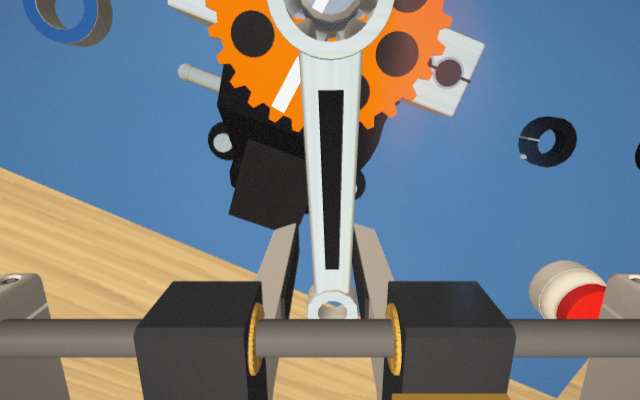

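Call:
step_arm(
  motion="30 0.1 0.01 -0.57 0.05 0 0;30 0 0.02 -0.57 0.05 0 0;30 0 0.02 -0.57 0.05 0 0;30 0 0.01 -0.57 0.05 0 0;30 0 0.02 -0.57 0.05 0 0;30 0 0.02 -0.57 0.05 0 0;30 0 0.01 -0.57 0.05 0 0;30 0 0.02 -0.57 0.05 0 0;30 0 0.01 -0.57 0.05 0 0;30 0 0.01 -0.57 0.05 0 0;30 0 0 -0.35 0.03 0 0;30 0 0 0 0 0 0",
)

```text
time: 6.25
tool_pos: [0.4334, 0.0554, 0.2049]
ee_rot: [1.691, 1.57, 0.032]
wrist_force: [0.7, -0.3, 0.4]
width: 0.0283
```

```bash
python3 -c "
from h import *
plan([.4797,-.0482,.205],176-270);ang()
p,im=save('wrist','w4')
p,im=save('top','t4'); crop(im,265,165,365,255,6,'pics/t4c.png')
"
```

```text
t 6.25 tcp [0.4334 0.0554 0.2049] yaw -95.04 tilt 0.05 shift cm [-0.01  5.52  9.92] turn -0.018 F [ 0.7 -0.3  0.4] w 0.0283
tcp ang 174.61818465900149 r 0.11457712279375977
```

View pics/w4.png

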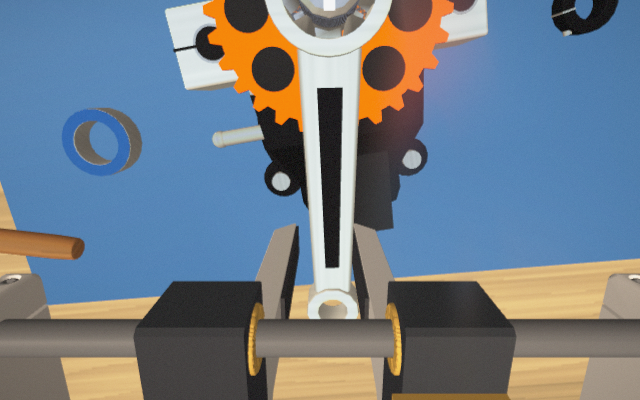

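The paint line is now hidden under the arm. I'll back off the finger, rise, and check the angle.

Call:
step_arm(
  motion="40 0 0 -0.2 0 0 0;40 0 0 0 0 0 0;40 -2 0 0 0 0 0;40 -3 0 0 0 0 0;40 -3 0 0 0 0 0;40 -3 1 0 0 0 0;40 -3 1.5 0 0 0 0;40 -2 2 0 0 0 0;40 0 0 0 0 0 0;40 0 0 0 0 0 0",
)

```text
time: 7.18
tool_pos: [0.4786, 0.0531, 0.3647]
ee_rot: [2.036, 1.57, 0.376]
wrist_force: [-1.0, -0.6, -0.2]
width: 0.0378
```

```bash
python3 -c "
from h import *
plan([S[0],S[1],.36],176-270)
p,im=save('wrist','w5');
print(w2px(p,[.5475,.0447,.228]))
crop(im,200,0,460,200,3,'pics/w5c.png')
"
```

```text
t 7.18 tcp [0.4786 0.0531 0.3647] yaw -95.11 tilt 0.03 shift cm [0.47 6.93 0.22] turn -0.019 F [-1.  -0.6 -0.2] w 0.0378
[326.82181487 102.19763469]
```

View pics/w5.png

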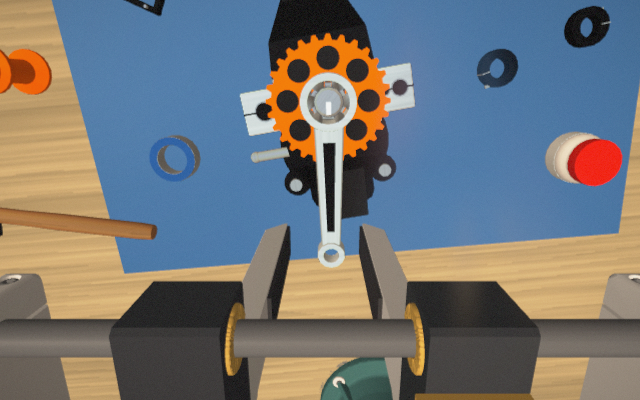

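View pics/w5c.png

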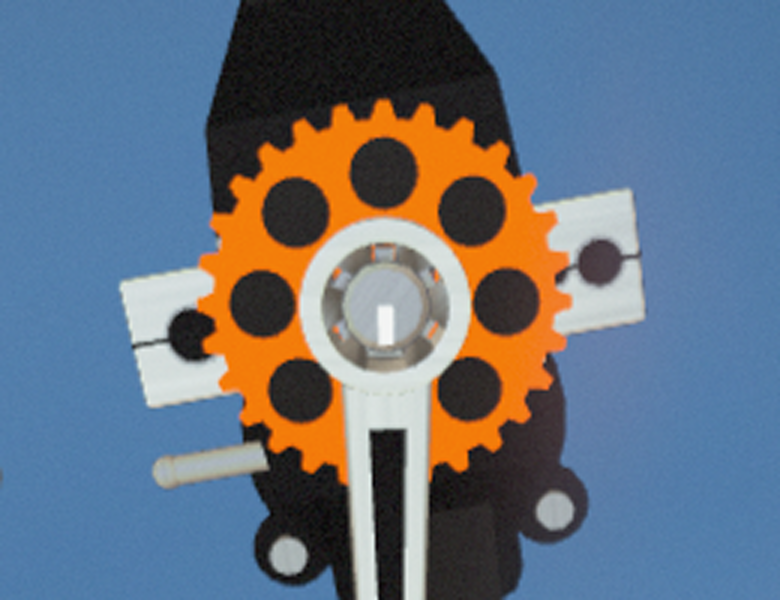

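```bash
python3 -c "
from h import *
p=camera_params('wrist'); im=cv2.imread('pics/w5.png')
a=lambda d:np.degrees(np.arctan2(d[1],d[0]))%360
f=lambda u,v,z: px2w(p,199.7+u/3,v/3-.3,z)
E=f(384,298,.228);print('S',E)
print('endline',a(f(386,345,.228)-f(386,305,.228)))
e=px2w(p,331.5,254.5,.205);B=f(386,305,.223);print('eye',e,a(e-E),a(e-np.r_[S,0]),'boss',B,a(e-B))
crop(im,295,130,365,275,5,'pics/w5d.png')
"
```

```text
S [0.54869746 0.04390699 0.228     ]
endline 175.01352001314228
eye [0.40026243 0.05295244 0.205     ] 176.51277759580023 176.79201753220448 boss [0.54669296 0.04348224 0.223     ] 176.2996280677563
```

View pics/w5d.png

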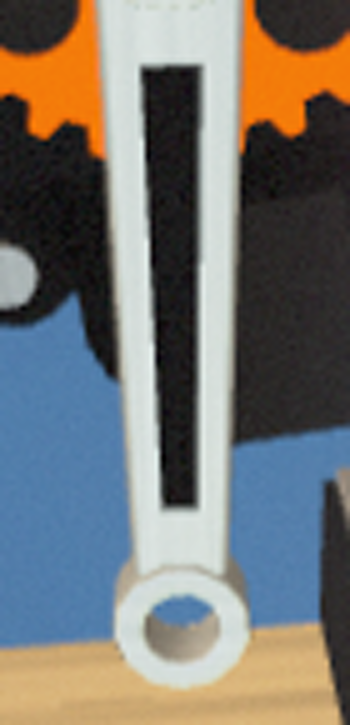

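```bash
python3 -c "
from h import *
plan([.548,.0444,.3647],176-270)"
```

```text
t 7.23 tcp [0.4777 0.0532 0.3635] yaw -95.11 tilt 0.12 shift cm [-0.14  7.08  0.25] turn -0.019 F [-0.7  0.1 -0.3] w 0.0375
```

Call:
step_arm(
  motion="36 0 2 0.1 0 0 0;36 0 2.5 0.1 0 0 0;36 0 2.5 0 0 0 0;36 2 0 0 0 0 0;36 3 0 0 0 0 0;36 3 0 0 0 0 0;36 2 0 0 0 0 0;36 0 0 0 0 0 0;36 0 0 0 0 0 0",
)

```text
time: 7.98
tool_pos: [0.5456, 0.0452, 0.262]
ee_rot: [-1.526, 1.565, 3.098]
wrist_force: [-0.7, 0.2, 0.3]
width: 0.0339
```

```bash
python3 -c "
from h import *
plan([.548,.0444,.228],-95)
p,im=save('wrist','w6')
p,im=save('scene','s6'); crop(im,265,120,405,225,5,'pics/s6c.png')
"
```

```text
t 7.98 tcp [0.5456 0.0452 0.262 ] yaw -95.1 tilt 0.33 shift cm [3.4  0.26 0.06] turn -0.002 F [-0.7  0.2  0.3] w 0.0339
```

View pics/w6.png

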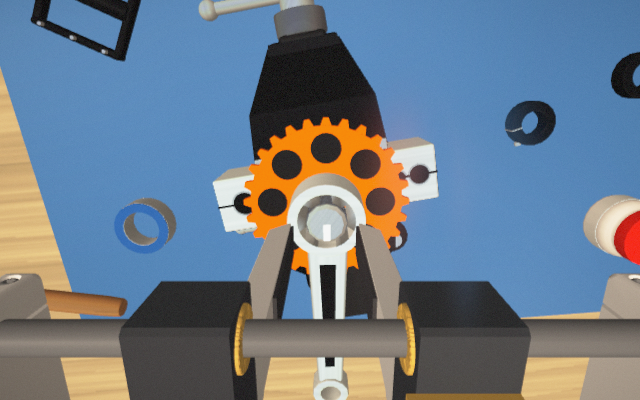

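View pics/s6c.png

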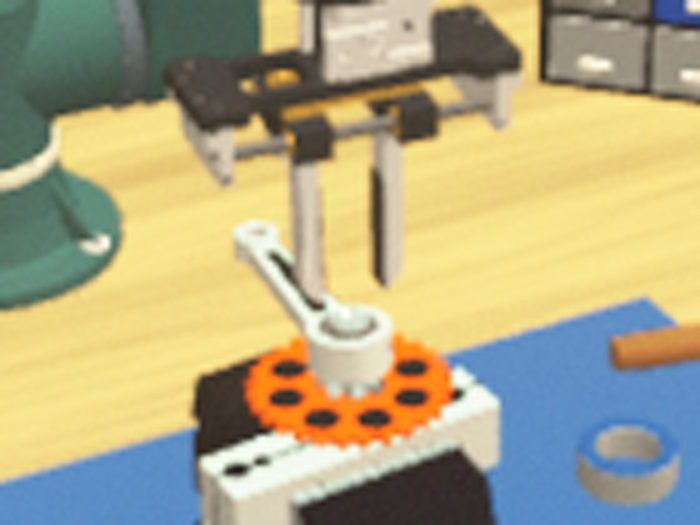

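Call:
step_arm(
  motion="36 0.8 0.25 0 0 0 0;36 0.8 0 0 0 0 0;36 0.4 0 0 0 0 0;36 0.2 0 0 0 0 0;36 0.2 0 0 0 0 0;36 0 0 0 0 0 0",
)

```text
time: 8.58
tool_pos: [0.5499, 0.0447, 0.2408]
ee_rot: [0.122, 1.571, -1.538]
wrist_force: [-1.1, 0.4, 1.2]
width: 0.0335
```

Call:
step_arm(
  motion="36 0.2 0 0 0 0 0;36 0.2 0 0 0 0 0;36 0.2 0 0 0 0 0",
)

```text
time: 8.83
tool_pos: [0.55, 0.0448, 0.235]
ee_rot: [1.51, 1.57, -0.15]
wrist_force: [-2.9, -0.2, 3.7]
width: 0.034
```

Call:
step_arm(
  motion="36 0.2 0 0 0 0 0;36 0.2 0 0 0 0 0;36 0.2 0 0 0 0 0;36 0.1 0 0 0 0 0",
)

```text
time: 9.17
tool_pos: [0.5506, 0.0449, 0.2282]
ee_rot: [1.774, 1.569, 0.114]
wrist_force: [-1.1, 0.2, 8.5]
width: 0.0337
```

Call:
step_arm(
  motion="36 0.1 0 0 0 0 0;36 0.1 0 0 0 0 0;36 0 0 0 0 0 0",
)

```text
time: 9.42
tool_pos: [0.5506, 0.0449, 0.2282]
ee_rot: [1.703, 1.567, 0.043]
wrist_force: [-2.1, -1.1, 9.8]
width: 0.0338
```

```bash
python3 -c "
from h import *
plan([.548,.0444,.228],-95)
p,im=save('scene','s7'); crop(im,265,120,405,225,5,'pics/s7c.png')
"
```

```text
t 9.42 tcp [0.5506 0.0449 0.2282] yaw -95.1 tilt 0.22 shift cm [ 0.02 -0.26  0.07] turn -0.002 F [-2.1 -1.1  9.8] w 0.0338
```

View pics/s7c.png

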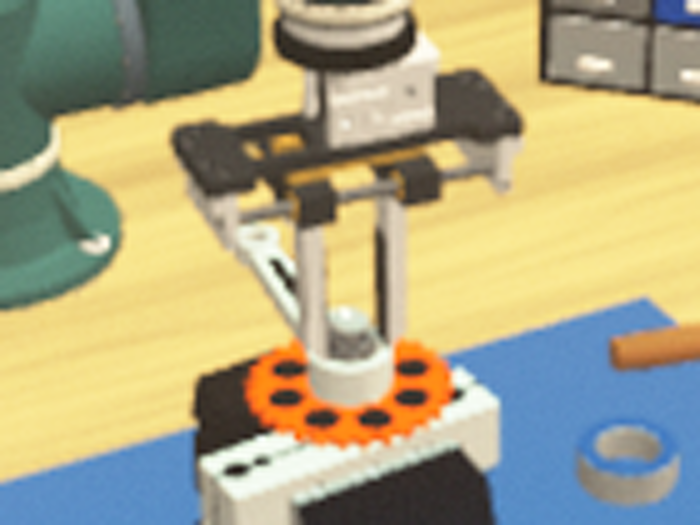

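The crank is fully home: TCP is at 0.2282 against 0.228 expected, it stalled at about 10 N, and the thread stands well clear of the boss. Now the collar. I'll check the bottle's location first, since it limits the gripper orientation.

Call:
step_arm(
  motion="36 -1 0 0 0 0 0;36 -2 -0.2 0 0 0 0;36 -3 0 0 0 0 0;36 -3 0 0 0 0 0;60 -1 0 0 -0.1 0 0;90 0 0 0 -0.1 0 0;90 0 0 0 -0.1 0 0;90 0 0 0 -0.1 0 0;90 0 0 0 -0.1 0 0;90 0 0 0 -0.1 0 0;90 0 0 0 -0.1 0 0;90 0 0 0 -0.1 0 0;90 0 0 0 -0.1 0 0;90 0 0 0 -0.1 0 0;90 0 0 0 -0.1 0 0;90 0 0 0 -0.1 0 0;90 0 0 0 -0.1 0 0;90 0 0 0 -0.1 0 0;90 0 0 0 -0.1 0 0;90 0 0 0 -0.1 0 0",
)

```text
time: 11.13
tool_pos: [0.5484, 0.0451, 0.3245]
ee_rot: [2.801, 1.57, 2.746]
wrist_force: [-0.3, 0.5, 0.3]
width: 0.0847
```

```bash
python3 -c "
from h import *
plan([.58,-.28,.30],15)
p=camera_params('top')
print('bottle base/cap',px2w(p,456,213,.0),px2w(p,474,204,.185))
p,im=save('wrist','w8')
"
```

```text
t 11.13 tcp [0.5484 0.0451 0.3245] yaw -3.14 tilt 0.06 shift cm [  2.43 -32.29   4.94] turn -0.317 F [-0.3  0.5  0.3] w 0.0847
bottle base/cap [ 0.53781502 -0.43295219  0.        ] [ 0.54138415 -0.43153007  0.185     ]
```

View pics/w8.png

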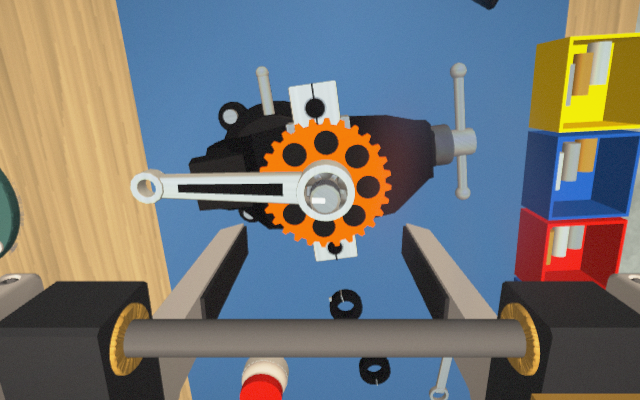

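Call:
step_arm(
  motion="100 0 -3.2 0.5 0 0 0;100 0 -3.2 0.5 0 0 0;100 0 -3.2 0.5 0 0 0;100 0 -3.2 0.5 0 0 0;100 0 -3.2 0.5 0 0 0;100 0 -3.2 0.5 0 0 0;100 0 -3.2 0.5 0 0 0;100 0 -3.2 0.5 0 0 0;100 0 -3.2 0.5 0 0 0;100 0 -3.2 0.5 0 0 0;100 1 0 0 -0.1 0 0;100 1 0 0 -0.1 0 0;100 1 0 0 -0.1 0 0;100 0 0 0 0 0 0;100 0 0 0 0 0 0",
)

```text
time: 12.43
tool_pos: [0.5787, -0.2774, 0.294]
ee_rot: [2.283, 1.568, 2.519]
wrist_force: [-0.1, 0.1, -0.6]
width: 0.0938
```

```bash
python3 -c "
from h import *
plan([.6085,-.3095,.10],15)
p,im=save('wrist','w9'); print(w2px(p,[.6085,-.3095,.009]))
"
```

```text
t 12.43 tcp [ 0.5787 -0.2774  0.294 ] yaw 13.53 tilt 0.15 shift cm [19.39 -3.86  2.18] turn -0.026 F [-0.1  0.1 -0.6] w 0.0938
[341.76836716 185.1637661 ]
```

View pics/w9.png

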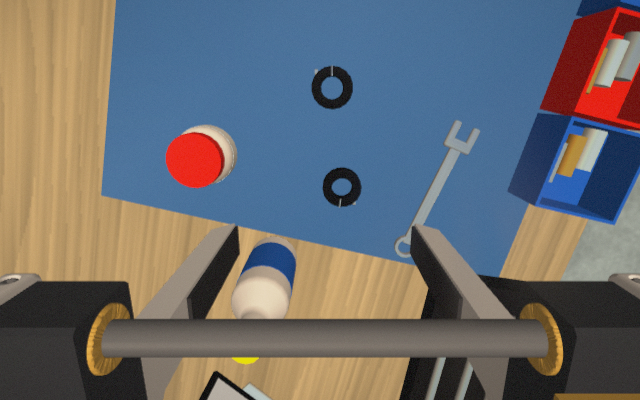

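```bash
python3 -c "
from h import *
p=camera_params('wrist'); im=cv2.imread('pics/w9.png'); crop(im,310,155,380,220,8,'pics/w9c.png')
g=cv2.cvtColor(im,cv2.COLOR_BGR2GRAY); m=(g[150:225,305:385]<50).astype(np.uint8)
c,h=cv2.findContours(m,cv2.RETR_CCOMP,cv2.CHAIN_APPROX_NONE)
for k in c:
  if len(k)>20: e=cv2.fitEllipse(k); u,v=e[0][0]+305,e[0][1]+150; print(e,[px2w(p,u,v,z).round(4) for z in (0,.009,.018)])
print('spanner ring',px2w(p,405,246,.004))
"
```

```text
((36.411964416503906, 36.03422927856445), (36.29499053955078, 37.7519416809082), 102.51277923583984) [array([ 0.6102, -0.3135,  0.    ]), array([ 0.6092, -0.3113,  0.009 ]), array([ 0.6082, -0.3091,  0.018 ])]
((36.230743408203125, 36.36378479003906), (18.676488876342773, 21.456947326660156), 78.68238067626953) [array([ 0.6101, -0.314 ,  0.    ]), array([ 0.6091, -0.3118,  0.009 ]), array([ 0.6081, -0.3096,  0.018 ])]
spanner ring [ 0.71644238 -0.37513929  0.004     ]
```

View pics/w9c.png

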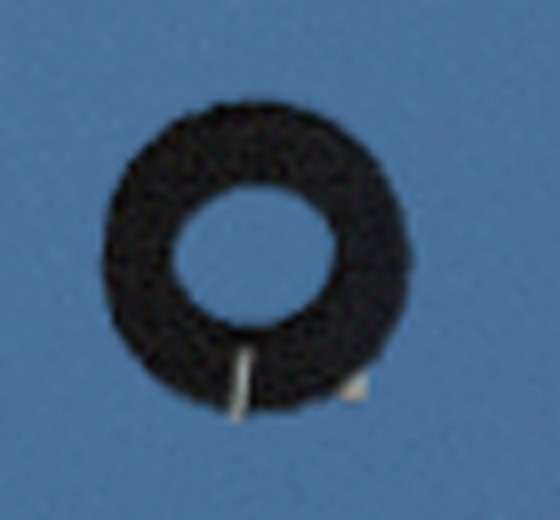

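```bash
python3 -c "
from h import *
plan([.6088,-.310,.025],None)"
```

```text
t 12.48 tcp [ 0.5789 -0.2773  0.2952] yaw 13.57 tilt 0.04 shift cm [27.01 -3.89  2.14] turn None F [-0.   0.1 -1.4] w 0.0936
```

Call:
step_arm(
  motion="80 2 -2 1.1 0 0 0;80 3 -1.9 1 0 0 0;80 3 0 0 0 0 0;80 3 0 0 0 0 0;80 3 0 0 0 0 0;80 3 0 0 0 0 0;80 2 0 0 0 0 0;80 0 0 0 0 0 0;80 0 0 0 0 0 0",
)

```text
time: 13.23
tool_pos: [0.6083, -0.3099, 0.1049]
ee_rot: [2.27, 1.569, 2.509]
wrist_force: [-0.0, 0.7, 0.0]
width: 0.075
```

```bash
python3 -c "
from h import *
plan([.6088,-.310,.025],None)
p,im=save('wrist','w10'); print(w2px(p,[.6088,-.310,.018]))
g=cv2.cvtColor(im,cv2.COLOR_BGR2GRAY)
"
```

```text
t 13.23 tcp [ 0.6083 -0.3099  0.1049] yaw 13.69 tilt 0.1 shift cm [ 7.99 -0.03  0.05] turn None F [-0.   0.7  0. ] w 0.075
[325.98577082 202.85460568]
```

View pics/w10.png

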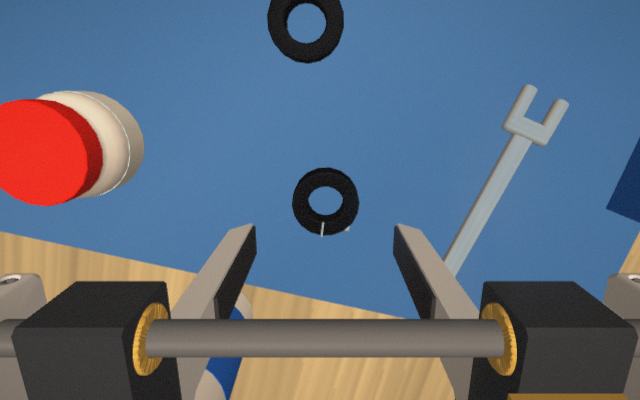

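Call:
step_arm(
  motion="80 2 0.1 0 0 0 0;80 2 0 0 0 0 0;80 2 0 0 0 0 0;80 1.5 0 0 0 0 0;80 0.5 0 0 0 0 0;80 0 0 0 0 0 0;80 0 0 0 0 0 0",
)

```text
time: 13.87
tool_pos: [0.6096, -0.3101, 0.028]
ee_rot: [-0.765, 1.567, -0.526]
wrist_force: [-0.3, 0.2, 0.5]
width: 0.0753
```

```bash
python3 -c "
from h import *
plan([.6088,-.310,.025],None)
p,im=save('wrist','w11');crop(im,220,160,430,310,3.5,'pics/w11c.png'); print(w2px(p,pose()[2]-[0,0,.007]))
"
```

```text
t 13.87 tcp [ 0.6096 -0.3101  0.028 ] yaw 13.74 tilt 0.22 shift cm [ 0.3   0.03 -0.08] turn None F [-0.3  0.2  0.5] w 0.0753
[325.88729671 249.65991507]
```

View pics/w11c.png

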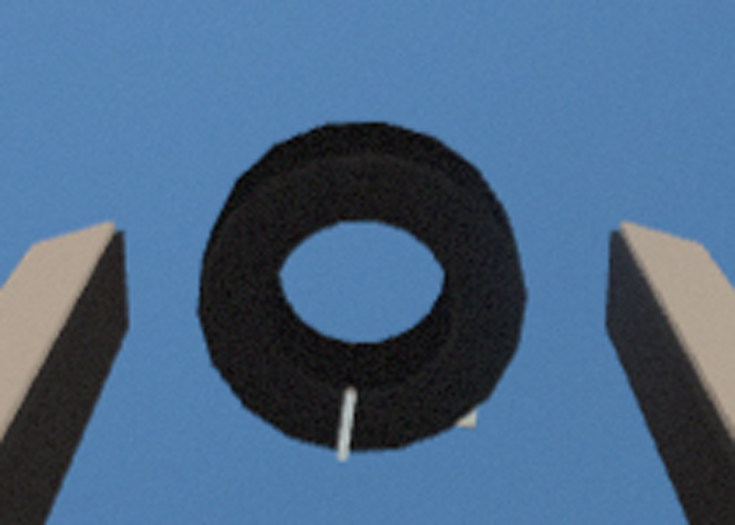

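Call:
step_arm(
  motion="80 0.3 0.15 0 0 0 0;80 0 0 0 0 0 0;50 0 0 0 0 0 0;40 0 0 0 0 0 0;30 0 0 0 0 0 0;30 0 0 0 0 0 0;30 0 0 0 0 0 0;30 0 0 0 0 0 0",
)

```text
time: 14.58
tool_pos: [0.608, -0.3079, 0.0226]
ee_rot: [0.043, 1.571, 0.283]
wrist_force: [-0.4, 0.4, 0.3]
width: 0.0498
```

```bash
python3 -c "
from h import *
plan([.6088,-.310,.025],None)
p,im=save('wrist','w12');crop(im,220,160,430,310,3.5,'pics/w12c.png'); print(w2px(p,pose()[2]-[0,0,.007]))
"
```

```text
t 14.58 tcp [ 0.608  -0.3079  0.0226] yaw 13.75 tilt 0.01 shift cm [-0.24 -0.22  0.03] turn None F [-0.4  0.4  0.3] w 0.0498
[325.61075333 249.13977038]
```

View pics/w12c.png

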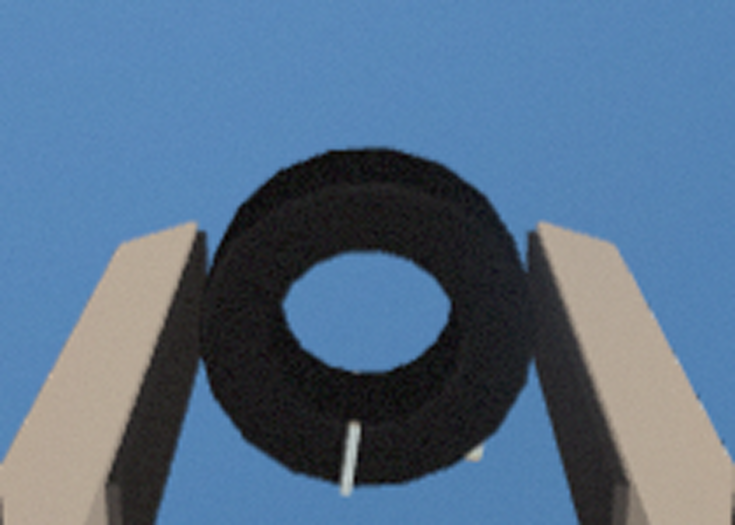

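```bash
python3 -c "
from h import *
p=camera_params('wrist');o,R,P=pose()
for v in (250,255.3): print(R.T@(px2w(p,324.7,v,.018)-P))
"
```

```text
[ 0.0045574   0.00066246 -0.00047074]
[ 0.00455738 -0.00227256 -0.00047256]
```

Call:
step_arm(
  motion="30 -1 0 0 0 0 0;30 -2.5 0 0 0 0 0;30 -3.5 0 0 0 0 0;30 -3.5 0 0 0 0 0;30 -3.5 0 0 0 0 0;30 -3.5 0 0 0 0 0;30 -3.5 0 0 0 0 0;30 -3.5 0 0 0 0 0;30 -3 0 0 0 0 0;30 0 0 0 0 0 0",
)

```text
time: 15.47
tool_pos: [0.6093, -0.3087, 0.3075]
ee_rot: [-0.79, 1.556, -0.55]
wrist_force: [-0.6, 0.1, -0.4]
width: 0.0494
```

```bash
python3 -c "
from h import *
S=np.array([.548,.0444]);o,R,P=pose()
plan(np.r_[S-R[:2,1]*-.0023,.29],None)"
```

```text
t 15.47 tcp [ 0.6093 -0.3087  0.3075] yaw 13.75 tilt 0.87 shift cm [ 1.39 36.    2.43] turn None F [-0.6  0.1 -0.4] w 0.0494
```

Call:
step_arm(
  motion="30 0 2 0.2 0 0 0;30 0 3.2 0.2 0 0 0;30 0 3.2 0.2 0 0 0;30 0 3.2 0.2 0 0 0;30 0 3.2 0.3 0 0 0;30 0 3.2 0.3 0 0 0;30 0 3.2 0.3 0 0 0;30 0 3.2 0.3 0 0 0;30 0 3.2 0.3 0 0 0;30 0 2 0.1 0 0 0;30 0 0 0 0 0 0;30 0 0 0 0 0 0",
)

```text
time: 16.47
tool_pos: [0.5604, -0.0139, 0.2969]
ee_rot: [-2.832, 1.57, -2.59]
wrist_force: [0.4, 0.1, -0.8]
width: 0.0495
```

```bash
python3 -c "
from h import *
S=np.array([.548,.0444]);o,R,P=pose()
plan(np.r_[S-R[:2,1]*-.0023,.29],None)
p,im=save('wrist','w13');crop(im,220,100,430,310,2.8,'pics/w13c.png');print(w2px(p,[*S,.228]))"
```

```text
t 16.47 tcp [ 0.5604 -0.0139  0.2969] yaw 13.87 tilt 0.05 shift cm [0.69 6.18 0.2 ] turn None F [ 0.4  0.1 -0.8] w 0.0495
[328.53888265 121.71650832]
```

View pics/w13c.png

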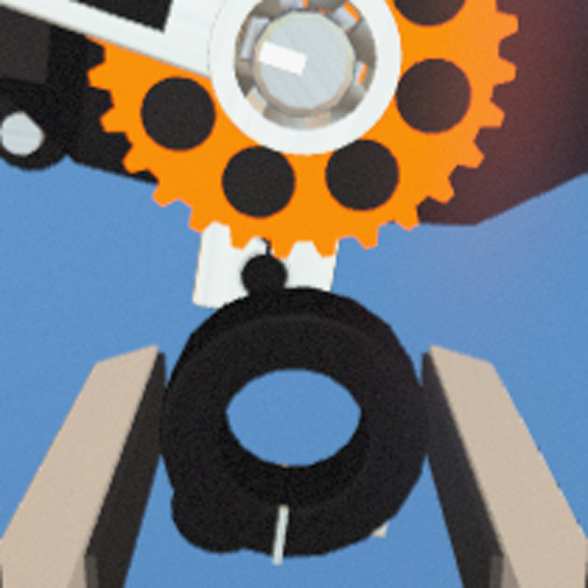

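```bash
python3 -c "
from h import *
im=cv2.imread('pics/w13.png');crop(im,280,90,380,165,7,'pics/w13d.png')
p,im=save('scene','s13');crop(im,265,140,405,225,5,'pics/s13c.png')"
```

```text
(no output)
```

View pics/w13d.png

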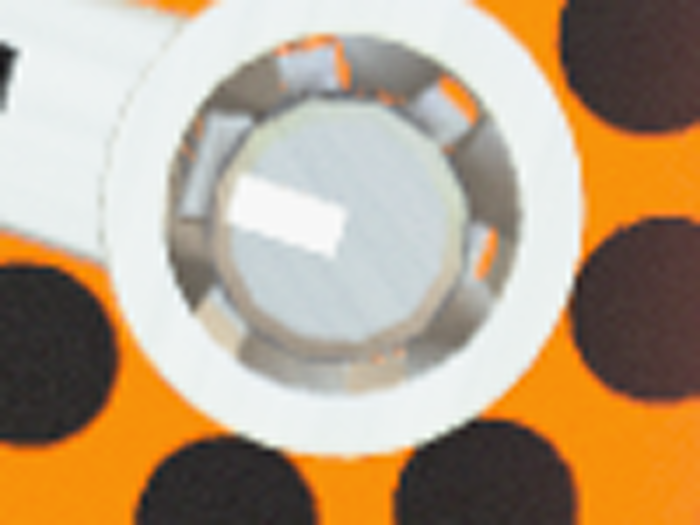

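View pics/s13c.png

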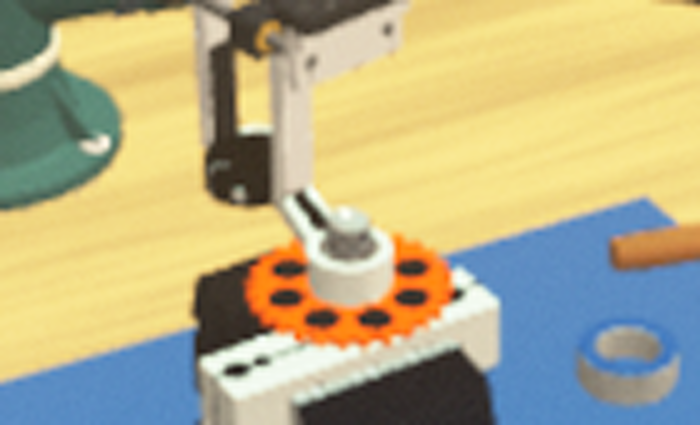

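```bash
python3 -c "
from h import *
o,R,P=pose()
import numpy as np
p=camera_params('wrist'); im=cv2.imread('pics/w13.png')
g=cv2.cvtColor(im,cv2.COLOR_BGR2GRAY)
th=np.linspace(0,2*np.pi,73)
outs=[]
for oy in (-.0005,-.0025):
  c=cv2.resize(im[170:310,240:410],None,fx=2.3*1,fy=2.3,interpolation=cv2.INTER_CUBIC)
  c=np.clip(c.astype(int)*2,0,255).astype(np.uint8)
  for r in (.0135,.025):
   for x,col in ((.0046,(0,255,0)),(.0226,(0,0,255))):
    q=[w2px(p,P+R@np.array([x,oy+r*np.sin(t),-.0005+r*np.cos(t)])) for t in th]
    q=((np.array(q)-[240,170]+.5)*2.3*16).astype(np.int32)
    cv2.polylines(c,[q],True,col,1,cv2.LINE_AA,4)
  outs.append(c)
cv2.imwrite('pics/ov.png',np.hstack(outs))
"
```

```text
(no output)
```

View pics/ov.png

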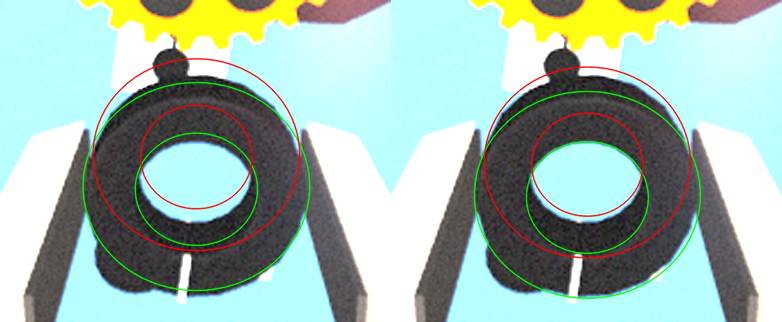

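The crank checks out. All six splines sit in the bore with even slits, the boss is flush on the sprocket, and the measured spindle end (328.5,121.6) matches the prediction (328.5,121.7). Collar offset in hand is about −2.2 mm along tool y. I'll move over the spindle and lower gently.

Call:
step_arm(
  motion="30 0 2 0.1 0 0 0;30 0 2.2 0.1 0 0 0;30 0 1.9 0 0 0 0;30 0 0 0 0 0 0;30 1.5 0 0 0 0 0;30 1.5 0 0 0 0 0;30 0.6 0 0 0 0 0;30 0 0 0 0 0 0;30 0 0 0 0 0 0",
)

```text
time: 17.32
tool_pos: [0.5484, 0.0439, 0.2611]
ee_rot: [3.113, 1.57, -2.931]
wrist_force: [-0.2, 1.0, -0.9]
width: 0.0493
```

```bash
python3 -c "
from h import *
S=np.array([.548,.0444]);o,R,P=pose()
plan(np.r_[S+R[:2,1]*.0022,.2316],None)
p,im=save('wrist','w14');crop(im,240,160,410,310,4,'pics/w14c.png');print(w2px(p,[*S,.228]))
p,im=save('scene','s14');crop(im,265,120,405,225,5,'pics/s14c.png')"
```

```text
t 17.32 tcp [0.5484 0.0439 0.2611] yaw 13.66 tilt 0.06 shift cm [ 2.95  0.27 -0.02] turn None F [-0.2  1.  -0.9] w 0.0493
[325.06286058 229.1661442 ]
```

View pics/w14c.png

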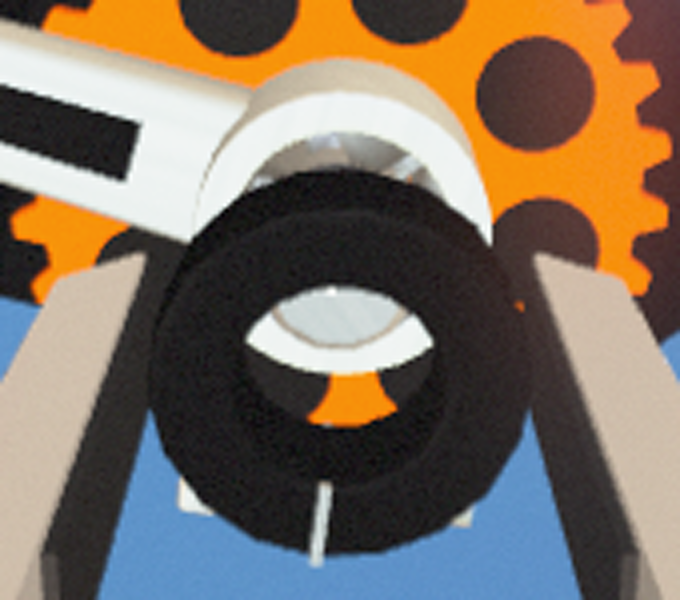

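View pics/s14c.png

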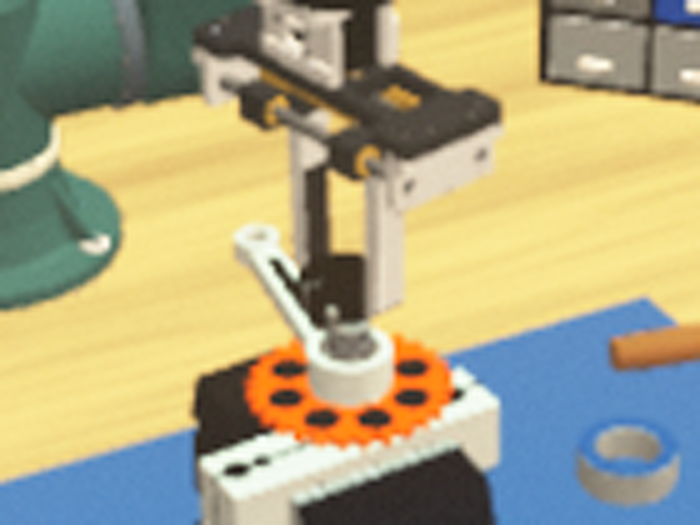

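Call:
step_arm(
  motion="30 0 0.22 0 0 0 0;30 0.5 0 0 0 0 0;30 0 0 0 0 0 0;30 0 0 0 0 0 0",
)

```text
time: 17.75
tool_pos: [0.5476, 0.0473, 0.2562]
ee_rot: [2.853, 1.57, 3.093]
wrist_force: [0.4, 0.5, -0.7]
width: 0.049
```

```bash
python3 -c "
from h import *
S=np.array([.548,.0444]);o,R,P=pose()
plan(np.r_[S+R[:2,1]*.0022,.2316],None)
p,im=save('wrist','w15');crop(im,240,160,410,310,4,'pics/w15c.png');print(w2px(p,[*S,.228]))"
```

```text
t 17.75 tcp [0.5476 0.0473 0.2562] yaw 13.76 tilt 0.02 shift cm [ 2.46 -0.07 -0.03] turn None F [ 0.4  0.5 -0.7] w 0.049
[324.99155128 237.96666325]
```

View pics/w15c.png

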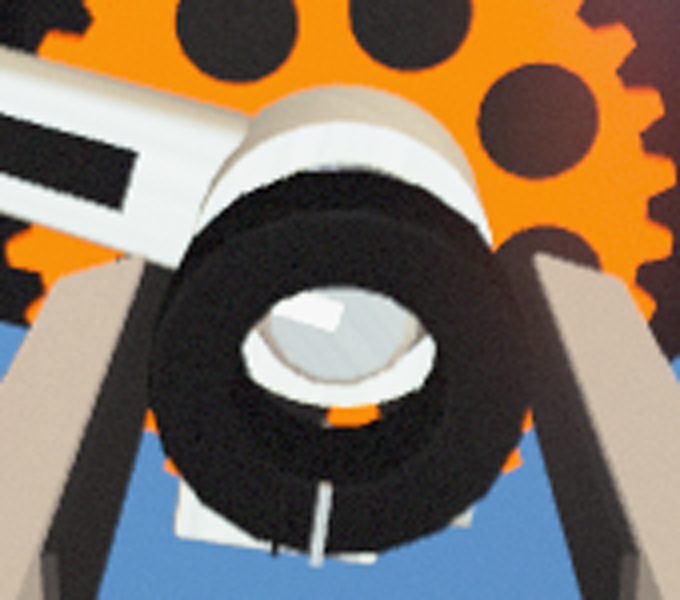

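Projecting to the same plane, the collar's lower bore centre (~317) and the spindle's end centre (~316) agree. I'll lower it.

Call:
step_arm(
  motion="30 0.3 0 0 0 0 0;30 0.3 0 0 0 0 0;30 0.3 0 0 0 0 0;30 0 0 0 0 0 0",
)

```text
time: 18.13
tool_pos: [0.5474, 0.0472, 0.2464]
ee_rot: [2.846, 1.569, 3.086]
wrist_force: [-0.1, -0.8, -1.3]
width: 0.0494
```

Call:
step_arm(
  motion="30 0.3 0 0 0 0 0;30 0.3 0 0 0 0 0;30 0.3 0 0 0 0 0;30 0.2 0 0 0 0 0;30 0 0 0 0 0 0",
)

```text
time: 18.55
tool_pos: [0.5475, 0.0472, 0.2357]
ee_rot: [2.815, 1.57, 3.055]
wrist_force: [-1.1, 0.3, -0.9]
width: 0.0496
```

Call:
step_arm(
  motion="30 0.2 0 0 0 0 0;30 0.1 0 0 0 0 0;30 0 0 0 0 0 0",
)

```text
time: 18.8
tool_pos: [0.5477, 0.0472, 0.2332]
ee_rot: [2.557, 1.57, 2.797]
wrist_force: [0.1, 1.0, -2.5]
width: 0.0495
```

Call:
step_arm(
  motion="30 0.1 0 0 0 0 0;30 0.1 0 0 0 0 0;30 0 0 0 0 0 0",
)

```text
time: 19.05
tool_pos: [0.5478, 0.0472, 0.2315]
ee_rot: [0.013, 1.57, 0.253]
wrist_force: [-0.2, -0.1, -1.3]
width: 0.0498
```

Call:
step_arm(
  motion="30 0.1 0 0 0 0 0;30 0.05 0 0 0 0 0;30 0 0 0 0 0 0",
)

```text
time: 19.3
tool_pos: [0.5478, 0.0472, 0.2314]
ee_rot: [-0.268, 1.569, -0.028]
wrist_force: [-2.4, 0.2, 5.6]
width: 0.0498
```

Contact with 5.6 N at z = 0.2314, where it should seat. I'll release, rise and check.

Call:
step_arm(
  motion="60 0 0 0 0 0 0;70 0 0 0 0 0 0;75 0 0 0 0 0 0;75 0 0 0 0 0 0;75 -1.5 0 0 0 0 0;75 -3 0 0 0 0 0;75 -3 0 0 0 0 0;75 -3 0 0 0 0 0;75 -3 -2 0 0 0 0;75 0 -3 0 0 0 0;75 0 -3 0 0 0 0;75 0 0 0 0 0 0;75 0 0 0 0 0 0",
)

```text
time: 20.38
tool_pos: [0.567, -0.0317, 0.3639]
ee_rot: [2.502, 1.569, 2.739]
wrist_force: [0.1, -0.3, -1.3]
width: 0.0705
```

```bash
python3 -c "
from h import *
plan([.548,.0444,.3],None)
p,im=save('wrist','w16');crop(im,200,0,460,200,3,'pics/w16c.png');print(w2px(p,[.548,.0444,.228]),w2px(p,[.548,.0444,.227]))
p,im=save('scene','s16');crop(im,265,140,405,225,5,'pics/s16c.png');cv2.imwrite('pics/s16.png',im)
print('collar mid at seat',w2px(p,[.548,.0444,.218]))
p,im=save('top','t16');"
```

```text
t 20.38 tcp [ 0.567  -0.0317  0.3639] yaw 13.61 tilt 0.1 shift cm [ 6.4   7.83 -0.05] turn None F [ 0.1 -0.3 -1.3] w 0.0705
[324.62729639  91.53834915] [324.62839142  91.54234481]
collar mid at seat [334.10347063 186.00523828]
```

View pics/w16c.png

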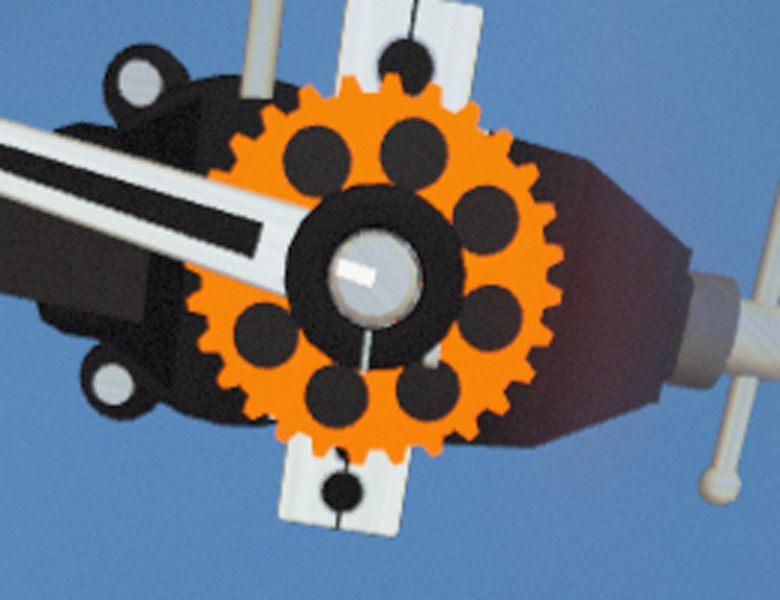

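View pics/s16c.png

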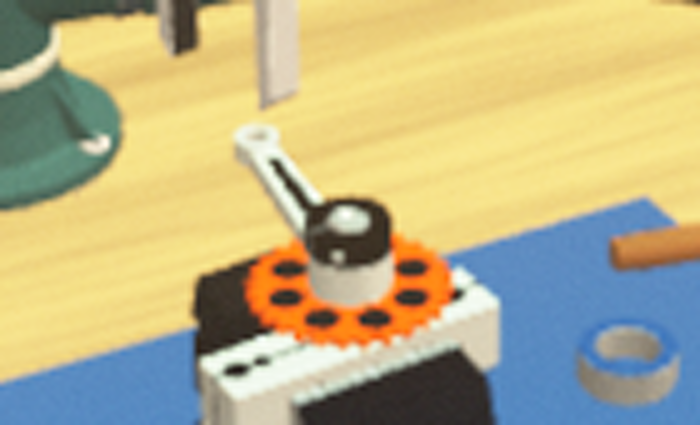

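View pics/t16.png

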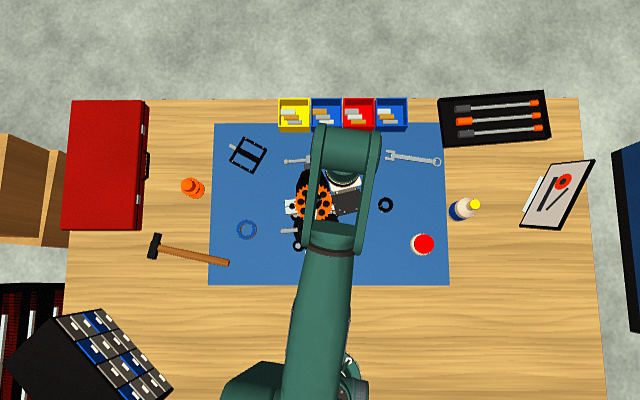

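The pictures show the collar flat on the boss with the spindle tip 1 mm proud, the crank flat along the line, everything else where it was, and the gripper clear. Handing in.

```bash
python3 -c "
from bench import robot
print(robot.close_job(), robot.get_obs()['time'])"
```

```text
the job is handed in; nothing more can be done
the job is handed in; nothing more can be done
```

The job is done and handed in at about 20.5 s, well under the 58 s limit.

- **Crank turned:** I straddled the arm with the fingers and swung it about 57° to roughly 176°. The paint line measured 175 to 176.5° in the pictures. A finer reading off the spindle's short end line gave 175 to 181°, which was too coarse to use.
- **Crank pressed home:** I pressed both sides of the boss, up to about 10 N. It stopped with the TCP at 0.2282 m (expected 0.228 m). A wrist view afterwards showed all six splines sitting in the bore.
- **Collar:** I took the black ring farthest from the base (0.684 m; the near one is at 0.597 m) and slipped it over the threaded end. It met the crank with about 6 N at a TCP height of 0.2314 m (expected 0.2316 m).

**Last checks:** The scene and wrist views show the collar flat and centred on the boss, the crank flat on the sprocket and the gripper clear. The top view shows the other things on the bench in place. The paint line is hidden under the arm, so the final angle rests on the splines having engaged. An outline of the held collar fitted the wrist picture only to 1–2 mm, but it went over the thread without measurable contact.

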